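# Take the printed hub cap out of the slide vise and snap it onto the spool winder

### The arm

A 6-joint arm with a two-finger parallel gripper is mounted at the origin on the work surface. World frame = base frame: x ahead of the robot, y to its left, z up, the work surface at z = 0. Lengths are in mm, angles in rad, forces in N, time in s.
With the tool pointing down it reaches from about 275 to 1000 mm from the base axis. Payload 8.4 kg.
Tool frame: the origin (TCP) lies on the centre line of the jaws, within the pads' length; the fingertips stand 22 mm ahead of it and the grasp point (between the pads) lies 3 mm ahead of it; z points along the fingers, x is the direction in which the jaws open and shut, and the axes are right-handed (so a half turn about z gives the same grasp; the last joint's range is limited). The gripper opens to 85 mm and grips with 20 to 120 N. Pads are 22 mm wide; open, the fingers measure 114 mm over their backs; the gripper's body (76 mm by 85 mm) begins 54 mm behind the grasp point. The pads swing forward as they close: fully open they stand 13 mm farther back than shut.
Start: joints at [1.252, 0.353, 1.633, -0, 1.155, -0.002], TCP at [194.703, 593.901, 253.281] pointing down, gripper open.
Joint ranges: [-2.63, 2.63], [-0.92, 2.1], [0.06, 2.66], [-1.3, 4.44], [0, 2.69], [-3.02, 3.02]. Speed limits (rad/s): [2.22, 2.22, 2.79, 3.14, 3.14, 3.14].

### API

Orientations are given as [roll, pitch, yaw] about the fixed x, y, z axes, in that order (R = Rz(yaw) Ry(pitch) Rx(roll)).
In Python, from rig import status, viewer, job gives the robot as it stands.
- The arm moves only by the tool send_rows, never from a script. Its argument "plan" is a list of rows, each a list of 3 entries, a list of its own where there are three numbers: the shift along the tool's x, y, z in m, then the turn, a rotation vector about the tool's x, y, z in rad, then the opening, from -1 (shut) to 1 (fully open). In form: [[[x, y, z], [rx, ry, rz], jaw], ...]. A call has exactly 5 rows; each row is the pose to reach, as a shift and turn from the pose measured when the call began, along the tool's axes at that moment; what a row does not reach only later rows make up. A row lasts 1/12 s, in which the tool goes at most 41.7 mm and 7.16 degrees, less where a joint would pass 70% of its speed; a pose out of reach is approached as far as the arm can. A call with a gripper value outside its range is refused whole. The fingers move at their own pace and stop on an object; "squeeze" is the grip in N (left out, the last holds). Time passes only in rows, so rows that repeat a pose let the fingers close, or fill a call up. It gives the time, the measured TCP pose, the force and the opening at its end, in the units of the state.
- status.sense(): the state, without advancing time (a new reading comes with each control period).
- viewer.grab_frame(name): name is "side" or "top" or "wrist"; returns the picture (480x640x3 uint8, red, green, blue); there is no depth.
- viewer.camera_params(name): a dict with "intrinsics" (3x3 intrinsics, pixels), "xyz" and "orientation" of the camera in the world. Camera axes: x right, y down, z forward; pixel columns grow to the right and rows downward; lengths in mm; the calibration is good to about 2 mm. The wrist camera is an equidistant fisheye: a pixel r from the principal point sees the ray r / f radians off the axis. A picture is of the moment at which its call begins: read the wrist's pose just before it. camera_params takes no time and is no camera call; for the wrist camera it gives the pose at the moment of the call.
- job.sign_off(): hands the job in, once; it reports no verdict.
Trained networks look in the newest picture that a camera, given by its name, has taken for a name from the list of things; names that differ only in an ending like _2 or _b are one class to them, and where a whole thing is asked for, a point or a joint stands for the part that bears it (a point fixed in the world has none). Each returns a list of dicts, best first, with "p" (0 to 1); they miss things now and then, are a little off and sometimes report something else, mostly with a low value. They report only what shows in the picture. A call takes as long as a camera call. They do not tell look-alikes from the thing itself.
- viewer.cut_out(label, camera): "mask" (480x640 bool, what is visible of it) and "extent" ([left, top, width, height] in pixels, round what is visible of it).
The state is a dict: "clock": time; "qpos": joint angles; "qvel": joint speeds; "joint_efforts": joint torques, N m; "eef_pos": TCP position; "tcp_rot": TCP orientation; "contact_force": force on the tool from outside, world axes, zero at the start; "wrist_torque": the same for the moment, N m; "opening": opening from 0.0 (shut) to 1.0 (fully open).
Only numpy, scipy, OpenCV 4.12 (cv2) and the standard library are available. Lean on these libraries where they do the work, as an engineer would, in place of code of your own. Each camera call takes 0.05 s, during which the arm holds its last target.

### The job

The freshly deburred orange hub cap is still clamped in the blue slide vise: pull the vise's sliding jaw well open by its black knob, then lift the cap out and press it, flange down, onto the steel spindle of the spool winder until it clicks over the spring balls, and carry on pressing after the click until its flange is fully home on the spool. Finish while still holding the cap firmly pressed down (about 10 N), and leave the tools and other things on the bench where they are.

Things in the scene. Friction and masses are not known exactly. Their poses are not given: they have to be found in the camera images.
- vise_jaw (a joint): opening of the vise's sliding jaw in m: 0 = closed on the cap (as at the start), 0.040 = end stop. It slides level on two rods along -x of vise_knob, needs about 5 N to move and stays where it is left.
- vise_knob (a point): on the axis of the black round pull knob, 20 mm in diameter, upright on the blue sliding jaw and moving with it. The knob rises from z = 52 mm (the jaw's top) to 86 mm; this point is at z = 72 mm. Nothing else stands on the jaw. x axis level, along the slide towards the cap (the jaw opens along -x), z up. Jaw closed: the cap's axis is 60 mm away along +x.
- vise: the blue slide vise, 270 x 90 mm, fixed to the bench. Origin on the bench below the cap's axis at the start, x along the slide to the fixed jaw. The cap's flange lies on its bed (z = 30 mm) between green soft jaws with tops at z = 52 mm; a step on the sliding jaw reaches 4 mm over the flange. Across the slide (y) the cap's grip is free on both sides.
- cap_grip (a point): on the axis of the orange printed hub cap, 22 mm above its underside. z up along its axis; x and y are square to flat sides of the grip, x along the vise's slide at the start. Grip: upright, eight-sided, 38 mm across flats, from 6 to 40 mm above the underside, closed flat top.
- cap: the same cap, loose, about 60 g, origin at the centre of its underside, 40 mm tall. Flange at the bottom: eight-sided, 66 mm across flats, 6 mm thick. Blind bore from below with a snap lip of 19 mm diameter 1.5 to 5.5 mm above the underside, 24 mm wide below the lip and 26 mm above it.
- seat (a point): on the axis of the winder's upright steel spindle, at the top face of the black spool (z = 94 mm), where the cap's underside rests when fully home (cap_grip is then 22 mm above this point). The stud, 17 mm in diameter, rises 24 mm above the spool, its top 10 mm tapering to 8 mm. Four spring balls stand 3 mm out of it, 9 mm above the spool.
- turntable: turntable with empty black spool (200 mm diameter) and spindle; origin on the axis at bench level; turns easily; cap may go on at any turn. Its lip meets the balls about 11 mm above home; the push rises to some 12 N within 3 mm, then falls away (the click) with 5 to 7 mm left to the rigid spool face. The base is fixed; a guide post 92 mm high stands 128 mm from the axis.
- deburrer_mid (a point): bystander, leave alone: red-handled deburring tool, 160 mm long, lying between the vise and the winder; its middle
- cutters_mid (a point): bystander, leave alone: blue flush cutters, 120 mm long, lying at the left; its middle
- scraper_mid (a point): bystander, leave alone: black-handled bed scraper, 200 mm long, lying at the left; its middle
- caliper_mid (a point): bystander, leave alone: caliper, 200 mm long, lying at the right; its middle
- tower_mid (a point): bystander, leave alone: white printed test tower, 40 mm wide, 60 mm tall, standing between and behind the vise and the winder; its middle
- glue_mid (a point): bystander, leave alone: blue glue stick with yellow cap, 30 mm wide, 95 mm tall, standing at the right; its middle
- cleaner_mid (a point): bystander, leave alone: white bottle with red cap, 66 mm wide, 160 mm tall, standing at the left; its middle
- tray_mid (a point): bystander, leave alone: yellow tray of brass inserts, 85 x 120 x 25 mm, at the right; its middle
Things that resemble listed ones, but are neither listed nor needed, are in the scene too. What is shaped like the cap but pink, purple or yellow is not meant.

How it is judged (in metres and radians):
On the way, in this order (a step that is already met when the one before it is completed fails the run):
1. the sliding jaw is pulled at least 15 mm open while the cap still lies on the vise bed (value of joint vise_jaw above 0.015 m and height (world z) of cap_grip below 0.06 m and horizontal distance between cap_grip and vise below 0.035 m), for 0.1 s.
2. the cap is lifted clear of the vise in the fingers (height (world z) of cap_grip above 0.09 m and contact force between the fingers and cap above 1 N and contact force between cap and vise below 0.1 N), for 0.1 s.
3. the cap is snapped past the balls and its flange is home on the spool (z of cap_grip in the frame of seat below 0.024 m and horizontal distance between cap_grip and seat below 0.003 m and angle between cap_grip's own z axis and vertical below 0.06 rad), for 0.2 s.
At the end, for the whole second after the job is handed in: The cap is snapped onto the spindle with its underside within 2 mm of the spool face, within 3 mm of the spindle's axis and upright within 0.06 rad; the fingers still press it, so that it bears on the spool with more than 4 N throughout the last second; the vise jaw is still open by more than 12 mm (all of step 3 and value of joint vise_jaw above 0.012 m and contact force between cap and turntable above 4 N and contact force between the fingers and cap above 2 N); the arm keeps its last pose, push and grip.
It fails at once if a tool or other thing on the bench is moved by more than 30 mm (distance of any of deburrer_mid, cutters_mid, scraper_mid, caliper_mid, tower_mid, glue_mid, cleaner_mid, tray_mid from where it was at the start of the episode above 0.03 m).
It also fails if it takes over 54 s, if anything falls off the work surface, if the arm or the gripper's body presses on something with over 40 N, if the wrist force passes 120 N, or if a joint passes its speed limit or range.

## Working session

There is one attempt and no reset: what is moved stays moved. The work goes in short steps, Python scripts to look and compute and a tool call to move; the robot and the scene stay as the last step left them, time stands still between calls to the robot, and variables do not carry over. Pictures are saved under pics/ and viewed, and the job is handed in when it is done.

Besides the shell and the picture viewer there is one more tool, called after "Call:" as name(argument=value, ...) on one line, values as JSON. send_rows: Moves the arm, as the interface text tells. Its arguments: {"type":"object","properties":{"plan":{"type":"array"},"squeeze":{"type":"number"}},"required":["plan"]}

```bash
ls; mkdir -p pics
python3 - <<'E'
from rig import status, viewer
import cv2,numpy as np
print(status.sense())
for n in ["side","top","wrist"]:
    p=viewer.camera_params(n); print(n,{k:np.round(np.array(v),4).tolist() for k,v in p.items()})
    f=viewer.grab_frame(n); cv2.imwrite(f"pics/{n}0.png",f[:,:,::-1])
E
```

```text
pics
{'clock': 0.0, 'qpos': array([ 1.25161287e+00,  3.53680775e-01,  1.63415781e+00,  7.67353275e-06,
        1.15514570e+00, -2.40764536e-03]), 'qvel': array([ 0.00042216, -0.00162751,  0.00129237, -0.00027559,  0.00132429,
        0.00021153]), 'joint_efforts': array([ 1.79626106e-03, -6.05240250e+01, -3.42074239e+01,  2.04429284e-05,
        9.23693151e-03,  6.07884942e-08]), 'eef_pos': array([194.55360083, 593.48138636, 252.53112975]), 'tcp_rot': array([-3.14158229e+00,  1.39160968e-03,  1.25401742e+00]), 'contact_force': array([-0.28809691,  0.11598457,  0.25661405]), 'wrist_torque': array([ 0.01700475,  0.05309556, -0.01489061]), 'opening': 0.9998091467439263}
side {'intrinsics': [[441.2568, 0.0, 320.0548], [0.0, 441.2568, 246.7162], [0.0, 0.0, 1.0]], 'xyz': [469.3484, 916.8126, 883.3969], 'orientation': [-2.3043, -0.0207, -3.0988]}
top {'intrinsics': [[583.627, 0.0, 316.9879], [0.0, 583.627, 237.4485], [0.0, 0.0, 1.0]], 'xyz': [253.4073, -27.0739, 1418.2384], 'orientation': [-2.9629, 0.0187, -1.5514]}
wrist {'intrinsics': [[371.6483, 0.0, 323.8641], [0.0, 371.6483, 236.0681], [0.0, 0.0, 1.0]], 'xyz': [128.1341, 615.5469, 372.8809], 'orientation': [2.8621, 0.0009, 1.2541]}
```

View pics/side0.png

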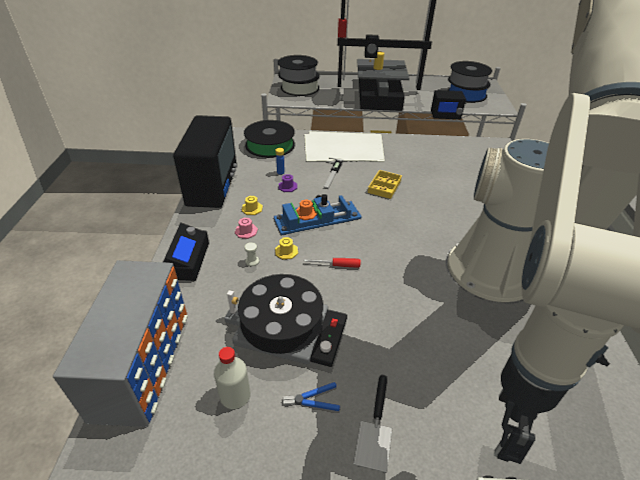

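View pics/top0.png

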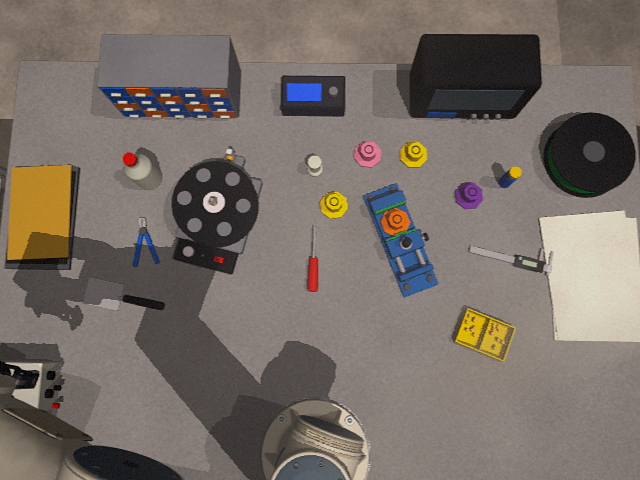

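View pics/wrist0.png

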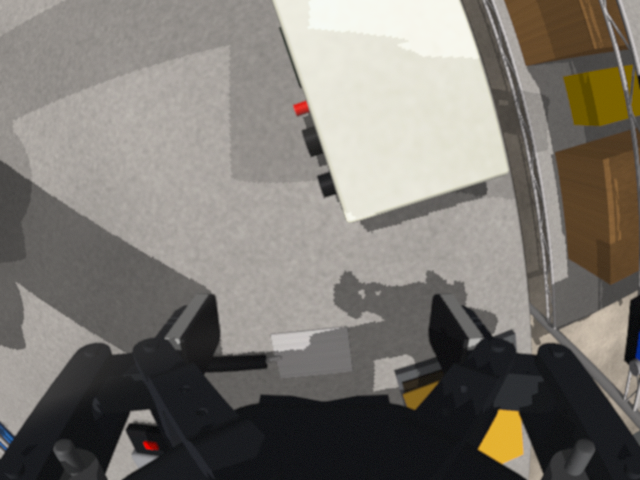

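The top view shows the orange cap at (396,220) in the blue vise, the black knob at (406,242), and the spindle at (213,201). Things that could be mistaken for the cap are pink (368,153), yellow (414,154) and (334,206), and purple (469,195). The small black part at (425,237) could be mistaken for the knob. I choose the orange cap in the vise.

```bash
cat > h.py <<'E'
import numpy as np,cv2
from scipy.spatial.transform import Rotation as R
from rig import status, viewer
def cam(n):
    p=viewer.camera_params(n); return np.array(p["intrinsics"]),np.array(p["xyz"],float),R.from_euler('xyz',p["orientation"]).as_matrix()
def ray(n,uv,c=None):
    K,t,Rm=c or cam(n); x=(uv[0]-K[0,2])/K[0,0]; y=(uv[1]-K[1,2])/K[1,1]
    if n=="wrist":
        r=np.hypot(x,y); s=np.sin(r)/r if r>1e-9 else 1; d=np.array([x*s,y*s,np.cos(r)])
    else: d=np.array([x,y,1.])
    return t,Rm@d/np.linalg.norm(d)
def atz(n,uv,z,c=None):
    t,d=ray(n,uv,c); return t+d*(z-t[2])/d[2]
def proj(n,P,c=None):
    K,t,Rm=c or cam(n); q=Rm.T@(np.array(P,float)-t)
    if n=="wrist":
        rr=np.hypot(q[0],q[1]); th=np.arctan2(rr,q[2]); q=np.array([q[0]/rr*th,q[1]/rr*th,1]) if rr>1e-9 else np.array([0,0,1])
    else: q=q/q[2]
    return np.array([K[0,0]*q[0]+K[0,2],K[1,1]*q[1]+K[1,2]])
E
python3 - <<'E'
from h import *
for n in ["top","side"]:
    f=viewer.grab_frame(n)
    a=cv2.resize(f[180:310,340:460],None,fx=5,fy=5,interpolation=cv2.INTER_CUBIC) if n=="top" else cv2.resize(f[180:245,260:370],None,fx=7,fy=7,interpolation=cv2.INTER_CUBIC)
    cv2.imwrite(f"pics/{n}_crop.png",a[:600,:800,::-1])
    if n=="top": cv2.imwrite(f"pics/wind_crop.png",cv2.resize(f[150:275,160:270],None,fx=4.8,fy=4.8,interpolation=cv2.INTER_CUBIC)[:,:,::-1])
    for l in ["cap","vise_knob","vise","turntable","seat","tower_mid","deburrer_mid"]:
        for d in viewer.cut_out(l,n)[:5]:
            m=d["mask"]; ys,xs=np.nonzero(m); print(n,l,round(d["p"],2),d["extent"],m.sum(),xs.mean().round(1),ys.mean().round(1))
E
```

```text
top cap 0.97 [355.9, 139.1, 26.5, 28.2] 561 366.7 153.8
top cap 0.76 [319.8, 192.6, 27.4, 23.6] 572 333.3 204.5
top cap 0.75 [382.7, 207.0, 26.4, 29.2] 552 394.4 221.0
top cap 0.67 [455.8, 183.1, 26.7, 26.7] 586 468.0 195.3
top cap 0.58 [400.9, 143.5, 27.7, 27.5] 568 412.5 154.6
top vise_knob 0.79 [385.6, 228.5, 44.7, 30.4] 835 405.1 242.6
top vise 0.85 [361.8, 184.3, 74.8, 113.5] 3803 400.9 241.8
top turntable 0.65 [173.9, 163.3, 83.3, 88.1] 5761 214.2 204.0
top seat 0.96 [169.6, 155.2, 86.8, 91.9] 5899 214.2 203.9
top tower_mid 0.78 [308.6, 157.0, 16.5, 20.8] 263 313.9 165.5
top deburrer_mid 0.95 [307.1, 239.3, 7.6, 50.8] 402 312.2 270.8
side cap 0.82 [275.0, 240.9, 22.8, 20.1] 388 286.8 248.4
side cap 0.61 [236.7, 217.4, 22.8, 19.9] 330 246.1 228.4
side cap 0.58 [298.0, 199.6, 20.1, 18.8] 319 306.3 209.7
side cap 0.53 [241.3, 197.1, 18.7, 14.9] 249 251.9 205.5
side cap 0.52 [280.3, 176.0, 15.8, 12.4] 238 287.4 183.4
side vise_knob 0.71 [299.6, 198.0, 17.5, 21.8] 302 306.3 209.4
side vise_knob 0.58 [314.9, 191.9, 22.8, 31.8] 448 323.7 208.4
side vise 0.81 [274.0, 193.9, 88.4, 39.3] 1792 316.5 214.9
side turntable 0.67 [236.1, 273.8, 86.6, 78.1] 5473 280.7 312.8
side seat 0.97 [236.9, 271.6, 88.3, 86.0] 5570 280.8 313.0
side seat 0.62 [276.3, 148.9, 9.3, 25.3] 210 280.2 160.1
side tower_mid 0.65 [242.6, 243.0, 19.8, 21.6] 235 251.4 254.2
side deburrer_mid 0.87 [305.5, 259.8, 54.7, 6.6] 300 341.3 261.7
```

```bash
ls pics
```

```text
side0.png
side_crop.png
top0.png
top_crop.png
wind_crop.png
wrist0.png
```

View pics/top_crop.png

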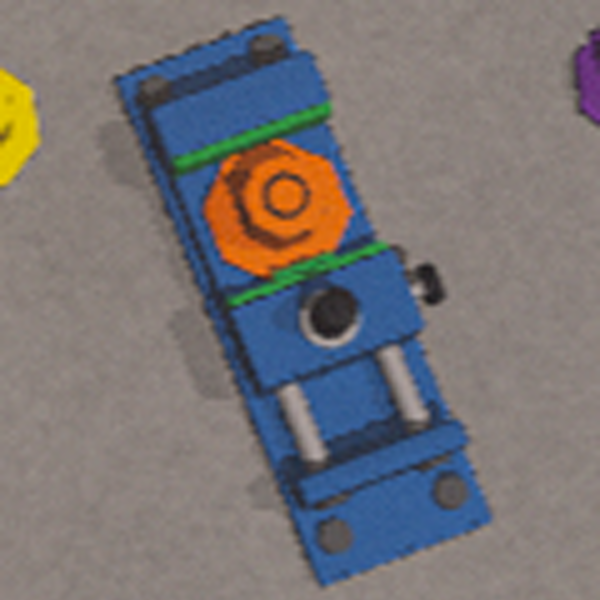

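View pics/wind_crop.png

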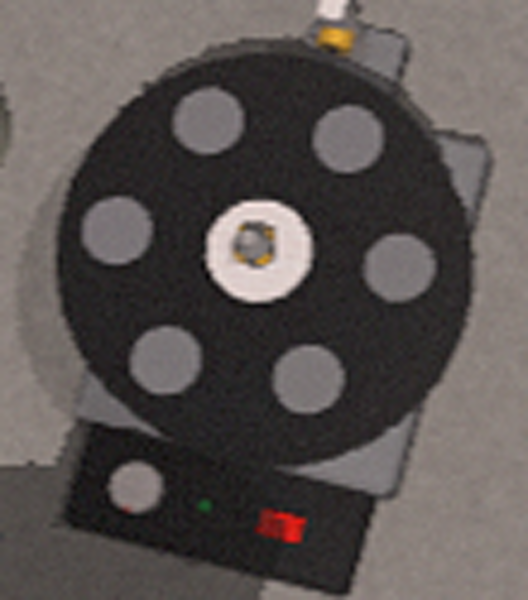

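View pics/side_crop.png

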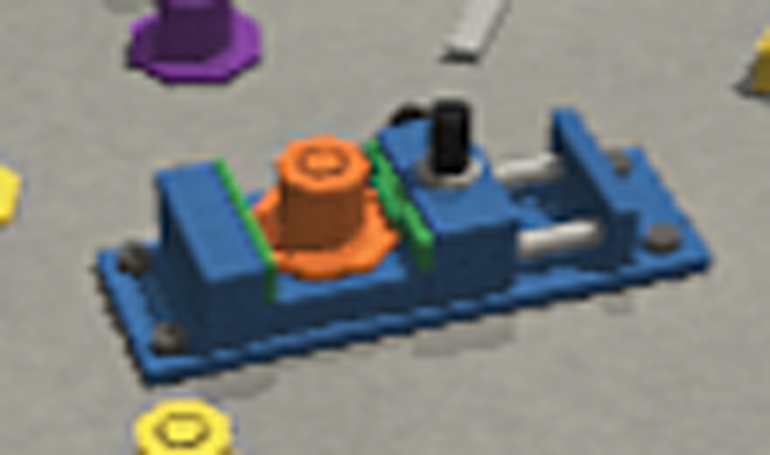

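Run:
```python
from h import *
# pixel-center: crop resize maps u=(x+.5)/s-.5+off
def cr(x,y,s,ox,oy): return ((x+.5)/s-.5+ox,(y+.5)/s-.5+oy)
def tri(a,b):
    A=np.zeros((3,3));v=np.zeros(3)
    for t,d in (a,b):
        P=np.eye(3)-np.outer(d,d);A+=P;v+=P@t
    return np.linalg.solve(A,v)
kt=cr(333,311,5,340,180);ct=cr(286,196,5,340,180);ks=cr(452,106,7,260,180);cs=cr(322,162,7,260,180)
print("knob",atz("top",kt,86),atz("side",ks,86),tri(ray("top",kt),ray("side",ks)))
print("cap",atz("top",ct,70),atz("side",cs,70),tri(ray("top",ct),ray("side",cs)))
print("spin",atz("top",cr(256,243,4.8,160,150),118),atz("top",cr(259,251,4.8,160,150),94),atz("side",(281,304),94))
k=atz("top",kt,86);c=atz("top",ct,70);print(np.degrees(np.arctan2(*(c-k)[1::-1])),np.linalg.norm((c-k)[:2]))
# vise side edges direction, base corners at z~?
for p in [(115,78),(287,17),(492,520),(325,585)]: print(atz("top",cr(*p,5,340,180),10))
for l in ["tower_mid","deburrer_mid"]:
    pass
print("tower",atz("top",(313.9,165.5),30),"deb",atz("top",(312,271),12),atz("top",(314,226),10))
```

```text
knob [ 486.61795515 -203.85104972   86.        ] [ 488.32023909 -210.10717407   86.        ] [ 487.04805613 -203.4334253    90.40349437]
cap [ 544.05093339 -184.31861529   70.        ] [ 544.52899323 -186.07165623   70.        ] [ 544.09677442 -184.20772246   71.28237451]
spin [570.83730075 242.61095015 118.        ] [572.71209414 245.91611663  94.        ] [572.81348214 245.99647231  94.        ]
18.782702645984212 60.66352267540055
[ 615.53813361 -106.96630442   10.        ]
[ 648.03988455 -192.25244586   10.        ]
[ 398.96617512 -289.5241718    10.        ]
[ 366.27100432 -209.07860051   10.        ]
tower [684.25699696  14.84381354  30.        ] deb [424.03532321  14.58441953  12.        ] [535.73355274  12.05169127  10.        ]
```

```bash
cat >> h.py <<'E'
def to(pos,yaw_deg,tilt=None):
    s=status.sense(); Rt=R.from_euler('xyz',s["tcp_rot"]); Rg=R.from_euler('xyz',[np.pi,0,np.radians(yaw_deg)])
    d=Rt.inv().apply(np.array(pos,float)-s["eef_pos"])/1000; w=(Rt.inv()*Rg).as_rotvec()
    print("t",round(s["clock"],2),"pos",s["eef_pos"].round(1),"rot",s["tcp_rot"].round(4),"F",s["contact_force"].round(1),"op",round(s["opening"],3))
    print("shift",d.round(4).tolist(),"turn",w.round(4).tolist())
E
python3 -c "
from h import *
to([440,-225,230],-68.5)"
```

```text
t 0.95 pos [194.7 593.9 253.3] rot [ 3.1416 -0.      1.254 ] F [ 0.3  0.2 -0.2] op 0.997
shift [-0.7018, 0.4882, 0.0233] turn [-0.0001, -0.0, 2.4496]
```

Call:
send_rows(plan=[[[-0.702,0.488,0.023],[0,0,2.45],1],[[-0.702,0.488,0.023],[0,0,2.45],1],[[-0.702,0.488,0.023],[0,0,2.45],1],[[-0.702,0.488,0.023],[0,0,2.45],1],[[-0.702,0.488,0.023],[0,0,2.45],1]])

```text
clock: 1.37
eef_pos: [254.4, 392.6, 247.6]
tcp_rot: [3.142, -0.0, 0.623]
contact_force: [0.7, 1.1, 0.9]
opening: 0.999
```

```bash
python3 -c "
from h import *
to([440,-225,230],-68.5)"
```

```text
t 1.37 pos [254.4 392.6 247.6] rot [ 3.1415e+00 -3.0000e-04  6.2350e-01] F [0.7 1.1 0.9] op 0.999
shift [-0.21, 0.6097, 0.0176] turn [-0.0002, -0.0002, 1.819]
```

Call:
send_rows(plan=[[[-0.21,0.61,0.018],[0,0,1.82],1],[[-0.21,0.61,0.018],[0,0,1.82],1],[[-0.21,0.61,0.018],[0,0,1.82],1],[[-0.21,0.61,0.018],[0,0,1.82],1],[[-0.21,0.61,0.018],[0,0,1.82],1]])

```text
clock: 1.78
eef_pos: [314.2, 193.2, 242.1]
tcp_rot: [-3.141, -0.001, -0.001]
contact_force: [0.8, 0.3, -0.9]
opening: 1.001
```

```bash
python3 -c "
from h import *
to([440,-225,230],-68.5)"
```

```text
t 1.78 pos [314.2 193.2 242.1] rot [-3.141e+00 -1.000e-03 -1.400e-03] F [ 0.8  0.3 -0.9] op 1.001
shift [0.1264, 0.418, 0.012] turn [-0.0011, -0.0005, 1.1941]
```

Call:
send_rows(plan=[[[0.126,0.418,0.012],[0,0,1.194],1],[[0.126,0.418,0.012],[0,0,1.194],1],[[0.126,0.418,0.012],[0,0,1.194],1],[[0.126,0.418,0.012],[0,0,1.194],1],[[0.126,0.418,0.012],[0,0,1.194],1]])

```text
clock: 2.2
eef_pos: [374.0, -6.8, 236.7]
tcp_rot: [-3.14, -0.001, -0.627]
contact_force: [1.6, -0.1, -0.3]
opening: 0.998
```

```bash
python3 -c "
from h import *
to([440,-225,230],-68.5)"
```

```text
t 2.2 pos [374.   -6.8 236.7] rot [-3.1399e+00 -1.3000e-03 -6.2730e-01] F [ 1.6 -0.1 -0.3] op 0.998
shift [0.1815, 0.138, 0.0067] turn [-0.002, -0.0008, 0.5683]
```

Call:
send_rows(plan=[[[0.182,0.138,0.007],[0,0,0.568],1],[[0.182,0.138,0.007],[0,0,0.568],1],[[0.182,0.138,0.007],[0,0,0.568],1],[[0.182,0.138,0.007],[0,0,0.568],1],[[0.182,0.138,0.007],[0,0,0.568],1]])

```text
clock: 2.62
eef_pos: [434.1, -206.4, 230.4]
tcp_rot: [-3.139, -0.001, -1.203]
contact_force: [1.4, 0.4, 0.6]
opening: 1.002
```

Call:
send_rows(plan=[[[0.003,0.016,0],[0,0,0],1],[[0.003,0.016,0],[0,0,0],1],[[0.003,0.016,0],[0,0,0],1],[[0.003,0.016,0],[0,0,0],1],[[0.003,0.016,0],[0,0,0],1]])

```text
clock: 3.03
eef_pos: [420.4, -214.0, 230.5]
tcp_rot: [-3.139, -0.001, -1.201]
contact_force: [-0.1, 0.1, 0.1]
opening: 1.0
```

```bash
python3 -c "
from h import *
to([440,-225,230],-68.5)
f=viewer.grab_frame('wrist');cv2.imwrite('pics/w1.png',f[:,:,::-1])"
```

```text
t 3.03 pos [ 420.4 -214.   230.5] rot [-3.1387e+00 -6.0000e-04 -1.2014e+00] F [-0.1  0.1  0.1] op 1.0
shift [0.0173, -0.0143, 0.0006] turn [-0.0029, -0.0006, -0.0059]
```

View pics/w1.png

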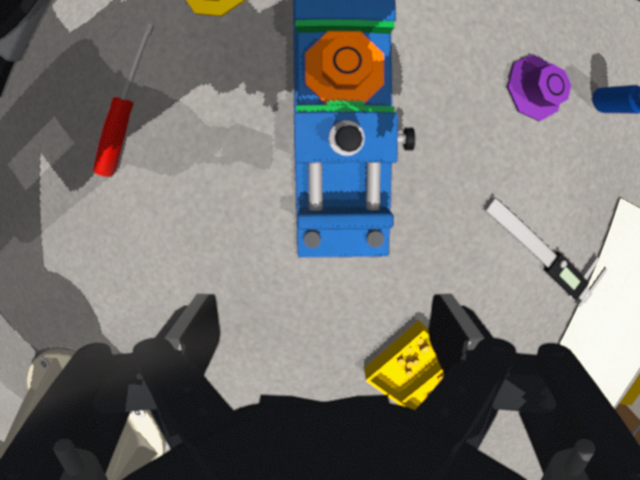

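The wrist view shows the knob top at (348,139), the orange cap top at (347,61), and the vise lined up nearly straight with the image. Next I measure these more precisely.

Run:
```python
from h import *
f=cv2.imread('pics/w1.png')
cv2.imwrite('pics/w1c.png',cv2.resize(f[10:260,270:430],None,fx=2.4,fy=2.4,interpolation=cv2.INTER_CUBIC))
c=cam("wrist")
# silver collar/knob: dark blob centre
g=cv2.cvtColor(f,cv2.COLOR_BGR2GRAY)[125:155,333:365]; n,l,s,ce=cv2.connectedComponentsWithStats((g<50).astype(np.uint8))
for i in range(1,n): print(s[i],ce[i]+[333,125])
k=atz("wrist",(348,138.5),86,c);cp=atz("wrist",(347,60.5),70,c)
print(k,cp,np.degrees(np.arctan2(*(cp-k)[1::-1])),np.linalg.norm((cp-k)[:2]))
for a,b in [((297,256),(296,112)),((389,256),(397,112))]:
    pass
p=[atz("wrist",u,10,c) for u in [(297.5,256),(388.5,256)]]; d=p[1]-p[0];print(p,np.degrees(np.arctan2(d[1],d[0]))+90, np.linalg.norm(d))
p=[atz("wrist",u,52,c) for u in [(296,108),(395,107)]]; d=p[1]-p[0];print(p,np.degrees(np.arctan2(d[1],d[0]))+90, np.linalg.norm(d))
```

```text
[  3   1  25  23 282] [345.76950355 134.31914894]
[ 488.31882538 -205.97691721   86.        ] [ 543.94161976 -184.60878131   70.        ] 21.014852956018675 59.58600915331609
[array([ 367.41027393, -207.17826735,   10.        ]), array([ 399.35625904, -290.14626208,   10.        ])] 21.05869457291368 88.90575973545806
[array([ 496.784061  , -160.77554877,   52.        ]), array([ 527.09161042, -233.74857431,   52.        ])] 22.554351974424094 79.01651731535723
```

View pics/w1c.png

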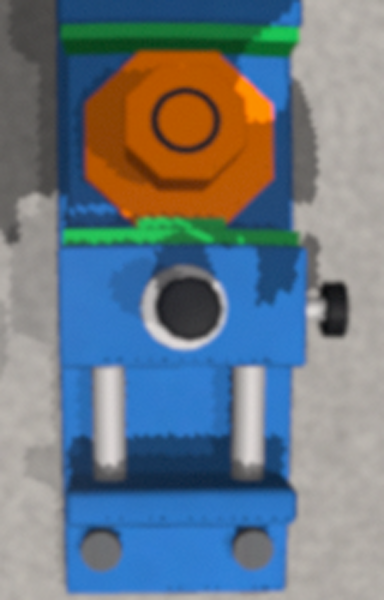

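```bash
python3 -c "
from h import *
to([488,-205.5,79],-69)"
```

```text
t 3.08 pos [ 420.5 -214.   230.6] rot [-3.1385e+00 -9.0000e-04 -1.2011e+00] F [-0.3  0.4 -0.4] op 1.002
shift [0.0163, -0.0655, 0.1518] turn [-0.003, -0.0009, 0.0032]
```

Call:
send_rows(plan=[[[0.008,-0.033,0.02],[-0.003,-0.001,0.003],0.1],[[0.016,-0.0655,0.045],[-0.003,-0.001,0.003],0.1],[[0.016,-0.0655,0.075],[-0.003,-0.001,0.003],0.1],[[0.016,-0.0655,0.09],[-0.003,-0.001,0.003],0.1],[[0.016,-0.0655,0.09],[-0.003,-0.001,0.003],0.1]], squeeze=50)

```text
clock: 3.5
eef_pos: [486.2, -203.1, 137.6]
tcp_rot: [3.137, 0.004, -1.202]
contact_force: [-1.5, 0.9, 0.8]
opening: 0.549
```

```bash
python3 -c "
from h import *
to([488,-205.5,79],-69)
f=viewer.grab_frame('wrist');cv2.imwrite('pics/w2.png',f[:,:,::-1])"
```

```text
t 3.5 pos [ 486.2 -203.1  137.6] rot [ 3.1375  0.0043 -1.2018] F [-1.5  0.9  0.8] op 0.549
shift [0.0031, -0.0011, 0.0586] turn [0.0041, 0.0043, 0.0025]
```

View pics/w2.png

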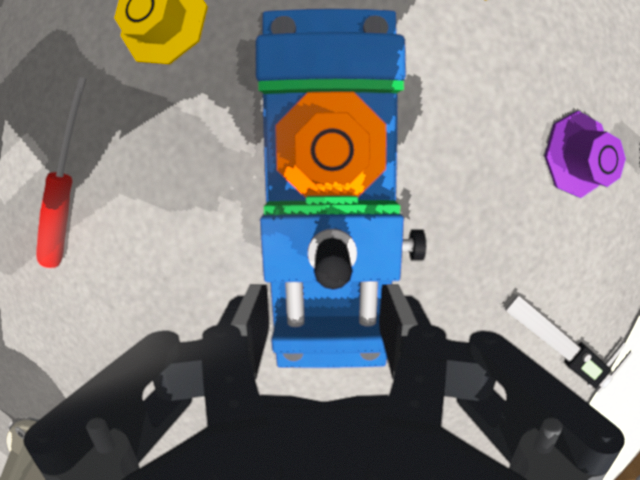

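Knob top is at (333,268), centred between the fingers, with the cap top at (332,149).

```bash
python3 -c "
from h import *
c=cam('wrist');print(atz('wrist',(333.5,268),86,c),atz('wrist',(332,149),70,c),proj('wrist',[488,-205.5,86],c))
to([488,-205,79],-69)"
```

```text
[ 491.69309349 -206.74666588   86.        ] [ 545.39286914 -185.20896722   70.        ] [328.48663578 273.55690334]
t 3.55 pos [ 486.9 -203.8  139.5] rot [ 3.1390e+00  2.7000e-03 -1.2022e+00] F [ 0.2  0.7 -0.2] op 0.555
shift [0.0017, -0.0008, 0.0605] turn [0.0026, 0.0027, 0.002]
```

Call:
send_rows(plan=[[[0.002,-0.002,0.02],[0.003,0.003,0.002],0.1],[[0.002,-0.002,0.04],[0.003,0.003,0.002],0.1],[[0.002,-0.002,0.055],[0.003,0.003,0.002],0.1],[[0.002,-0.002,0.0605],[0.003,0.003,0.002],-0.2],[[0.002,-0.002,0.0605],[0.003,0.003,0.002],-0.5]], squeeze=50)

```text
clock: 3.97
eef_pos: [489.2, -204.5, 79.3]
tcp_rot: [-3.141, -0.0, -1.204]
contact_force: [0.1, 0.5, 0.9]
opening: 0.277
```

Call:
send_rows(plan=[[[0,0,0],[0,0,0],-1],[[0,0,0],[0,0,0],-1],[[0,0,0],[0,0,0],-1],[[0,0,0],[0,0,0],-1],[[0,0,0],[0,0,0],-1]], squeeze=50)

```text
clock: 4.38
eef_pos: [489.9, -206.0, 79.9]
tcp_rot: [-3.14, -0.003, -1.204]
contact_force: [2.4, -11.3, -20.3]
opening: 0.216
```

```bash
python3 -c "
from h import *
to([489,-205,79],-69)
f=viewer.grab_frame('wrist');cv2.imwrite('pics/w3.png',f[:,:,::-1])"
```

```text
t 4.38 pos [ 489.9 -206.    79.9] rot [-3.1405e+00 -3.0000e-03 -1.2035e+00] F [  2.4 -11.3 -20.3] op 0.216
shift [-0.0013, 0.0005, 0.0009] turn [-0.0011, -0.003, 0.0008]
```

View pics/w3.png

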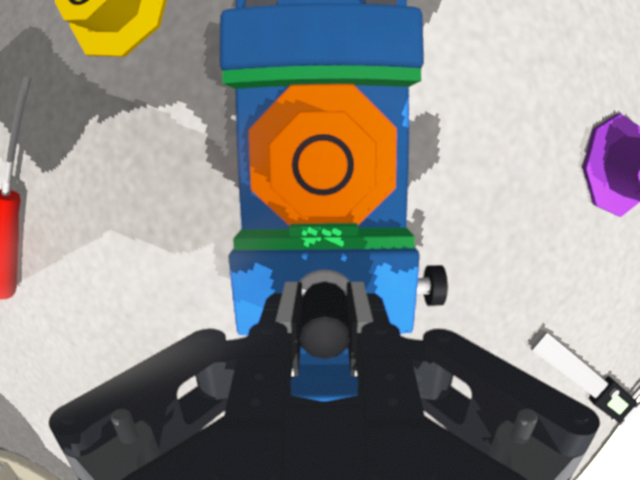

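The knob is gripped; its top shows at (325,335) between the pads. Now I pull.

Call:
send_rows(plan=[[[0,0.006,0],[0,0,0],-1],[[0,0.013,0],[0,0,0],-1],[[0,0.02,0],[0,0,0],-1],[[0,0.027,0],[0,0,0],-1],[[0,0.034,0],[0,0,0],-1]], squeeze=50)

```text
clock: 4.85
eef_pos: [458.6, -218.6, 80.0]
tcp_rot: [-3.139, -0.004, -1.204]
contact_force: [7.2, -4.2, -26.9]
opening: 0.22
```

Call:
send_rows(plan=[[[0,0.002,0],[0,0,0],-1],[[0,0.002,0],[0,0,0],-1],[[0,0.002,0],[0,0,0],-1],[[0,0.002,0],[0,0,0],-1],[[0,0.002,0],[0,0,0],-1]], squeeze=50)

```text
clock: 5.27
eef_pos: [456.2, -219.5, 80.0]
tcp_rot: [-3.14, -0.004, -1.204]
contact_force: [2.8, -5.4, -23.5]
opening: 0.214
```

```bash
python3 -c "
from h import *
to([489,-205,79],-69)
f=viewer.grab_frame('wrist');cv2.imwrite('pics/w4.png',f[:,:,::-1])"
```

```text
t 5.27 pos [ 456.2 -219.5   80. ] rot [-3.1399 -0.004  -1.2038] F [  2.8  -5.4 -23.5] op 0.214
shift [-0.0018, -0.0358, 0.001] turn [-0.0017, -0.004, 0.0004]
```

View pics/w4.png

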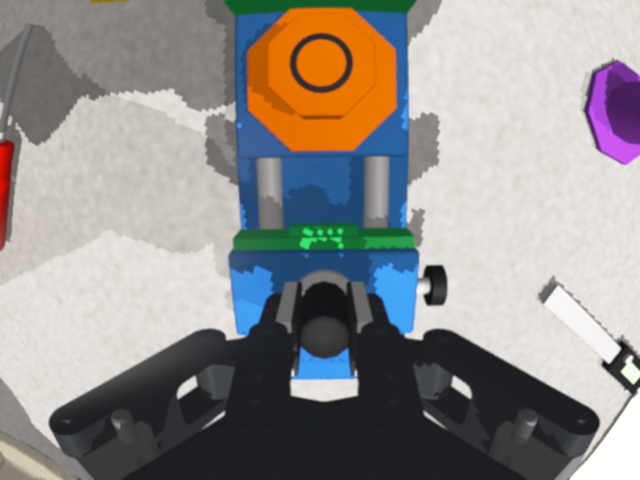

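The jaw is about 36 mm open and the cap is still on the bed at (321,63). Next I release the knob and rise.

Call:
send_rows(plan=[[[0,0,0],[0,0,0],0.3],[[0,0,0],[0,0,0],0.3],[[0,0,-0.01],[0,0,0],0.3],[[0,0,-0.04],[0,0,0],0.3],[[0,0,-0.07],[0,0,0],0.3]])

```text
clock: 5.73
eef_pos: [455.6, -218.9, 151.5]
tcp_rot: [-3.141, -0.003, -1.204]
contact_force: [0.3, -0.5, -0.2]
opening: 0.652
```

Call:
send_rows(plan=[[[0,-0.03,0],[0,0,0],0.3],[[0,-0.04,0],[0,0,0],0.3],[[0,-0.04,0],[0,0,0],0.3],[[0,-0.04,0],[0,0,0],0.3],[[0,-0.04,0],[0,0,0],0.3]])

```text
clock: 6.15
eef_pos: [491.8, -204.3, 151.2]
tcp_rot: [3.141, -0.002, -1.203]
contact_force: [0.2, 0.0, 0.4]
opening: 0.647
```

```bash
python3 -c "
from h import *
to([545,-185,65],-69)
c=cam('wrist')
f=viewer.grab_frame('wrist');cv2.imwrite('pics/w5.png',f[:,:,::-1])
for d in viewer.cut_out('cap','wrist')[:3]: print(d['p'],d['extent'])
print(proj('wrist',[545.5,-185,70],c), proj('wrist',[545.5-93.5*.93,-185-93.5*.365,86],c))
np.save('c5.npy',np.array([*c[0].ravel(),*c[1],*c[2].ravel()]))
"
```

```text
t 6.15 pos [ 491.8 -204.3  151.2] rot [ 3.1410e+00 -1.9000e-03 -1.2032e+00] F [0.2 0.  0.4] op 0.647
shift [0.001, -0.0567, 0.0861] turn [0.0006, -0.0019, 0.0011]
0.89 [115.7, 1.8, 89.7, 74.8]
0.8 [450.6, 0.0, 50.8, 12.4]
0.56 [271.0, 100.9, 107.8, 106.1]
[326.26162024 156.02926014] [327.22827827 325.78993118]
```

View pics/w5.png

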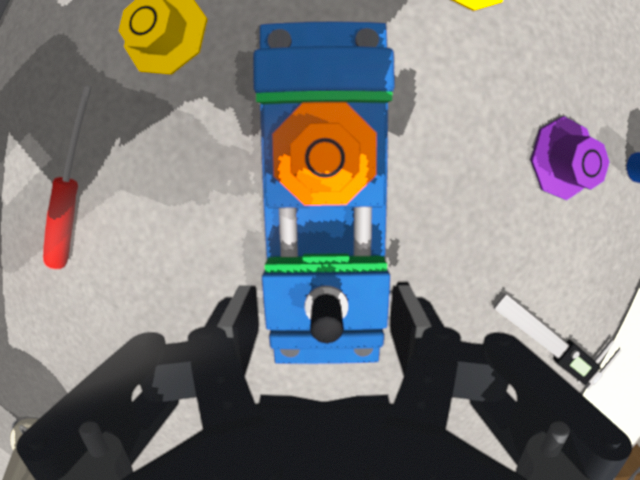

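Call:
send_rows(plan=[[[0,-0.03,0],[0.001,-0.002,0.001],0.4],[[0.001,-0.056,0],[0.001,-0.002,0.001],0.4],[[0.001,-0.056,0.01],[0.001,-0.002,0.001],0.4],[[0.001,-0.056,0.035],[0.001,-0.002,0.001],0.4],[[0.001,-0.056,0.05],[0.001,-0.002,0.001],0.4]])

```text
clock: 6.67
eef_pos: [543.2, -185.3, 99.0]
tcp_rot: [3.141, 0.001, -1.205]
contact_force: [-0.8, -0.4, -1.1]
opening: 0.702
```

```bash
python3 -c "
from h import *
to([544.7,-184.5,62],-69)
c=cam('wrist')
f=viewer.grab_frame('wrist');cv2.imwrite('pics/w6.png',f[:,:,::-1])
print(proj('wrist',[544.7,-184.5,70],c))
"
```

```text
t 6.67 pos [ 543.2 -185.3   99. ] rot [ 3.1406e+00  1.2000e-03 -1.2046e+00] F [-0.8 -0.4 -1.1] op 0.702
shift [-0.0002, -0.0017, 0.037] turn [0.001, 0.0012, -0.0003]
[323.78416581 291.68678781]
```

View pics/w6.png

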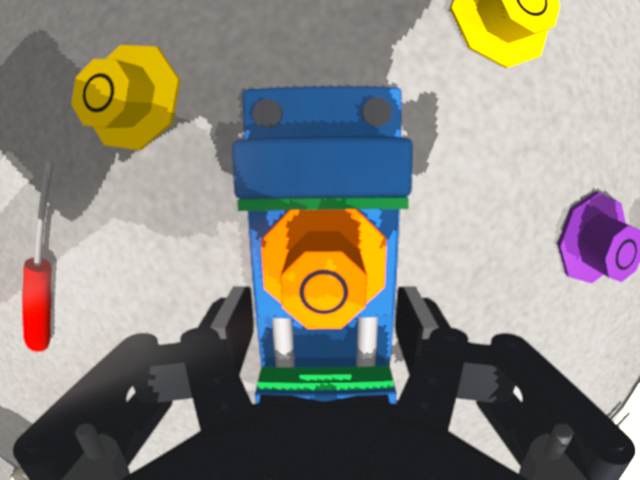

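The ring is seen at (324,291), which matches the prediction. I descend and close.

Call:
send_rows(plan=[[[0,-0.001,0.015],[0.001,0.001,0],0.4],[[0,-0.001,0.028],[0.001,0.001,0],0.4],[[0,-0.001,0.036],[0.001,0.001,0],0.4],[[0,-0.001,0.037],[0.001,0.001,0],0.4],[[0,-0.001,0.037],[0.001,0.001,0],0.2]], squeeze=80)

```text
clock: 7.13
eef_pos: [541.5, -184.5, 59.3]
tcp_rot: [3.137, 0.004, -1.205]
contact_force: [-0.7, -0.4, -0.7]
opening: 0.605
```

Call:
send_rows(plan=[[[0,0,0],[0,0,0],-0.1],[[0,0,0],[0,0,0],-0.3],[[0,0,0],[0,0,0],-1],[[0,0,0],[0,0,0],-1],[[0,0,0],[0,0,0],-1]], squeeze=80)

```text
clock: 7.55
eef_pos: [541.9, -184.8, 60.4]
tcp_rot: [3.138, 0.003, -1.205]
contact_force: [-2.0, 0.4, 6.9]
opening: 0.431
```

```bash
python3 -c "
from h import *
to([544.7,-184.5,62],-69)
f=viewer.grab_frame('wrist');cv2.imwrite('pics/w7.png',f[:,:,::-1])
"
```

```text
t 7.55 pos [ 541.9 -184.8   60.4] rot [ 3.1383e+00  2.7000e-03 -1.2051e+00] F [-2.   0.4  6.9] op 0.431
shift [0.0007, -0.0027, -0.0016] turn [0.0033, 0.0027, -0.0008]
```

View pics/w7.png

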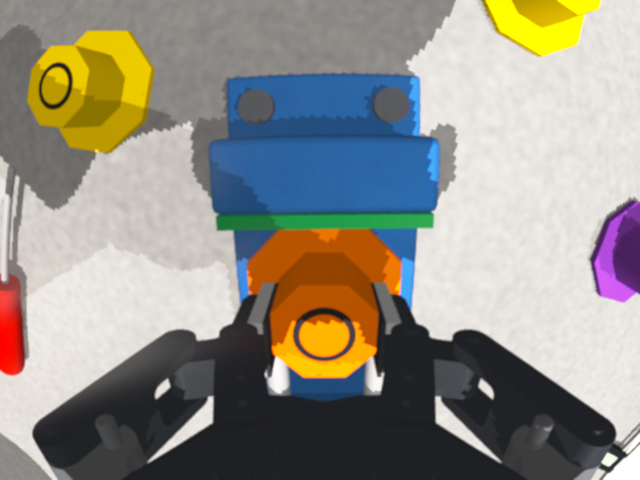

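The cap is held, with its ring at (324,332). Now I lift.

Call:
send_rows(plan=[[[0,0,-0.01],[0,0,0],-1],[[0,0,-0.02],[0,0,0],-1],[[0,0,-0.04],[0,0,0],-1],[[0,0,-0.06],[0,0,0],-1],[[0,0,-0.08],[0,0,0],-1]], squeeze=80)

```text
clock: 8.02
eef_pos: [542.4, -184.9, 142.3]
tcp_rot: [3.139, 0.002, -1.205]
contact_force: [-1.0, -0.8, -0.2]
opening: 0.427
```

Call:
send_rows(plan=[[[0,0,-0.03],[0,0,0],-1],[[0,0,-0.05],[0,0,0],-1],[[0,0,-0.05],[0,0,0],-1],[[0,0,-0.05],[0,0,0],-1],[[0,0,-0.05],[0,0,0],-1]], squeeze=80)

```text
clock: 8.43
eef_pos: [542.2, -184.8, 192.3]
tcp_rot: [3.139, 0.002, -1.205]
contact_force: [-0.2, 0.7, -1.2]
opening: 0.429
```

```bash
python3 -c "
from h import *
to([544.7,-184.5,195],-69)
c=cam('wrist'); s=status.sense()
f=viewer.grab_frame('wrist');cv2.imwrite('pics/w8.png',cv2.resize(f[200:440,160:480],None,fx=2.4,fy=2.4)[:,:,::-1])
f=viewer.grab_frame('side');cv2.imwrite('pics/s8.png',cv2.resize(f[120:300,200:440],None,fx=3,fy=3)[:,:,::-1])
P=atz('wrist',(324,332.5),s['eef_pos'][2]+8.5,c); print(R.from_euler('xyz',s['tcp_rot']).inv().apply(P-s['eef_pos']))
to([571.5,244,200],-30)
"
```

```text
t 8.43 pos [ 542.2 -184.8  192.3] rot [ 3.1388e+00  2.3000e-03 -1.2050e+00] F [-0.2  0.7 -1.2] op 0.429
shift [0.0006, -0.0025, -0.0027] turn [0.0028, 0.0023, -0.0007]
[-0.09276119 -3.19545769 -8.50866641]
t 8.53 pos [ 541.8 -184.7  191.3] rot [ 3.1374  0.0035 -1.205 ] F [-0.2 -0.3 -0.9] op 0.43
shift [-0.3897, -0.1811, -0.0081] turn [0.0028, 0.0048, -0.6814]
```

View pics/w8.png

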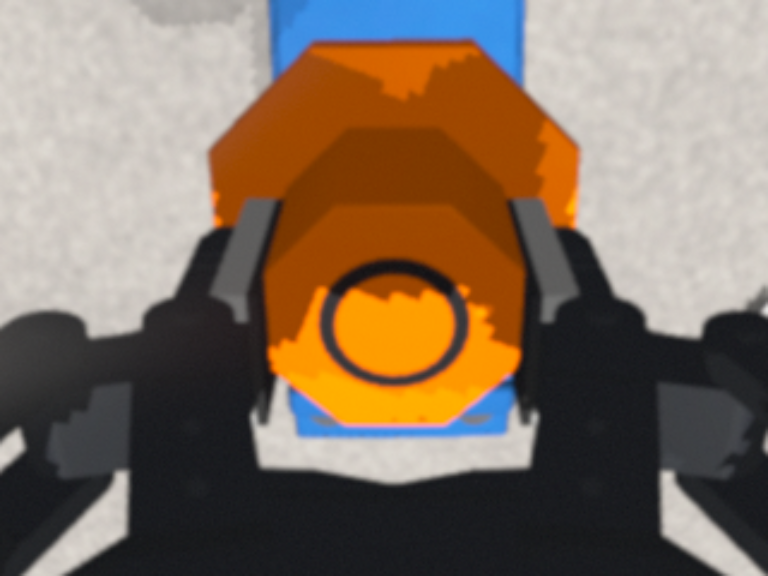

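View pics/s8.png

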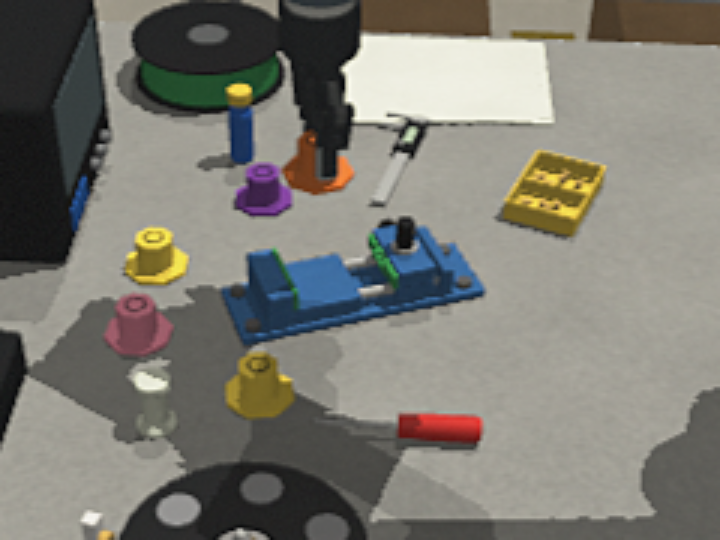

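The cap is in the fingers and upright, and the vise is empty and open. I go to a pose where the wrist camera sees the spindle.

```bash
python3 -c "
from h import *
to([510,183,195],-45)
"
```

```text
t 8.53 pos [ 541.8 -184.7  191.3] rot [ 3.1374  0.0035 -1.205 ] F [-0.2 -0.3 -0.9] op 0.43
shift [-0.3547, -0.1018, -0.0029] turn [0.0034, 0.0043, -0.4196]
```

Call:
send_rows(plan=[[[-0.03,-0.009,-0.003],[0,0,-0.04],-1],[[-0.07,-0.02,-0.003],[0.003,0.004,-0.1],-1],[[-0.11,-0.032,-0.003],[0.003,0.004,-0.15],-1],[[-0.15,-0.043,-0.003],[0.003,0.004,-0.2],-1],[[-0.19,-0.055,-0.003],[0.003,0.004,-0.25],-1]], squeeze=80)

```text
clock: 8.95
eef_pos: [523.9, 13.9, 193.6]
tcp_rot: [3.139, 0.001, -0.953]
contact_force: [1.1, 0.6, -0.9]
opening: 0.429
```

```bash
python3 -c "
from h import *
to([510,183,195],-45)
"
```

```text
t 8.95 pos [523.9  13.9 193.6] rot [ 3.1391e+00  1.3000e-03 -9.5320e-01] F [ 1.1  0.6 -0.9] op 0.429
shift [-0.1459, -0.0866, -0.0015] turn [0.0024, 0.0015, -0.1678]
```

Call:
send_rows(plan=[[[-0.034,-0.02,-0.001],[0.002,0.001,-0.04],-1],[[-0.068,-0.04,-0.001],[0.002,0.001,-0.08],-1],[[-0.1,-0.06,-0.001],[0.002,0.001,-0.12],-1],[[-0.13,-0.077,-0.001],[0.002,0.001,-0.168],-1],[[-0.146,-0.0866,-0.001],[0.002,0.001,-0.168],-1]], squeeze=80)

```text
clock: 9.37
eef_pos: [508.7, 186.2, 193.4]
tcp_rot: [3.14, 0.002, -0.781]
contact_force: [-0.0, 0.0, -0.4]
opening: 0.43
```

Call:
send_rows(plan=[[[0,0,0],[0,0,0],-1],[[0,0,0],[0,0,0],-1],[[0,0,0],[0,0,0],-1],[[0,0,0],[0,0,0],-1],[[0,0,0],[0,0,0],-1]], squeeze=80)

```text
clock: 9.78
eef_pos: [508.8, 185.0, 193.2]
tcp_rot: [3.14, 0.002, -0.782]
contact_force: [-0.3, -0.0, -1.0]
opening: 0.431
```

```bash
python3 -c "
from h import *
to([510,183,195],-45)
c=cam('wrist');
f=viewer.grab_frame('wrist');cv2.imwrite('pics/w9.png',f[:,:,::-1])
import pickle;pickle.dump((c,status.sense()),open('c9.pkl','wb'))
print(proj('wrist',[572,244.5,118],c),proj('wrist',[572,244.5,94],c))
"
```

```text
t 9.78 pos [508.8 185.  193.2] rot [ 3.1395e+00  2.1000e-03 -7.8230e-01] F [-0.3 -0.  -1. ] op 0.431
shift [0.0022, 0.0006, -0.0018] turn [0.0021, 0.0021, 0.0031]
[329.96216231 100.29067572] [329.36998263 103.72372629]
```

View pics/w9.png

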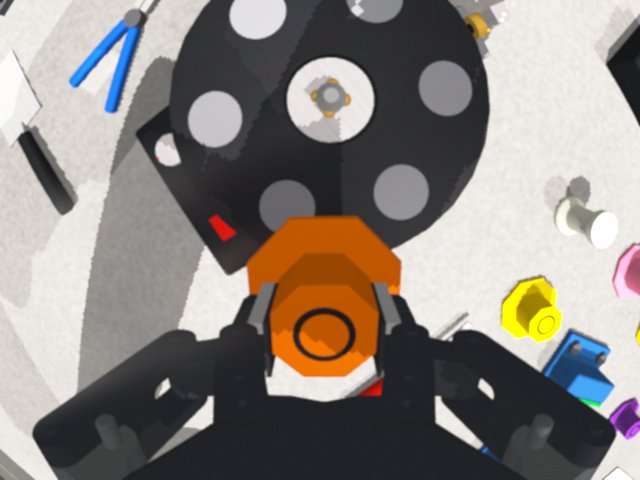

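The wrist view shows the white hub disc centred near (331,99), with the spindle tip at about (331,95). Next I fit the disc on the z=94 plane.

Run:
```python
from h import *
import pickle
c,s=pickle.load(open('c9.pkl','rb'))
f=cv2.imread('pics/w9.png'); g=cv2.cvtColor(f,cv2.COLOR_BGR2GRAY)
# disc edge: radial scan for drop to dark
pts=[];u0=(331,99.5)
for a in np.linspace(0,2*np.pi,180,endpoint=False):
    rr=np.arange(32,56,.5); v=cv2.remap(g,(u0[0]+rr*np.cos(a)).astype(np.float32)[None],(u0[1]+rr*np.sin(a)).astype(np.float32)[None],cv2.INTER_LINEAR)[0].astype(float)
    d=np.diff(v); i=d.argmin(); 
    if d[i]<-8: pts.append((u0[0]+rr[i]*np.cos(a)+.25*np.cos(a),u0[1]+(rr[i]+.25)*np.sin(a)))
W=np.array([atz('wrist',p,94,c)[:2] for p in pts])
from scipy.optimize import least_squares
r=least_squares(lambda q:np.hypot(W[:,0]-q[0],W[:,1]-q[1])-q[2],[572,245,20],loss='soft_l1')
print(len(W),r.x, proj('wrist',[r.x[0],r.x[1],118],c),proj('wrist',[r.x[0],r.x[1],94],c))
Z=cv2.resize(f[50:150,270:395],None,fx=6,fy=6,interpolation=cv2.INTER_CUBIC); cv2.imwrite('pics/w9c.png',Z)
P=atz('wrist',(324,333),s['eef_pos'][2]+8.5,c); Rt=R.from_euler('xyz',s['tcp_rot']);print(Rt.inv().apply(P-s['eef_pos']))
```

```text
180 [574.27103383 246.17440685  25.4679541 ] [330.80035867  95.033519  ] [330.11645753  99.03321234]
[-0.06421485 -2.96704998 -8.50528397]
```

View pics/w9c.png

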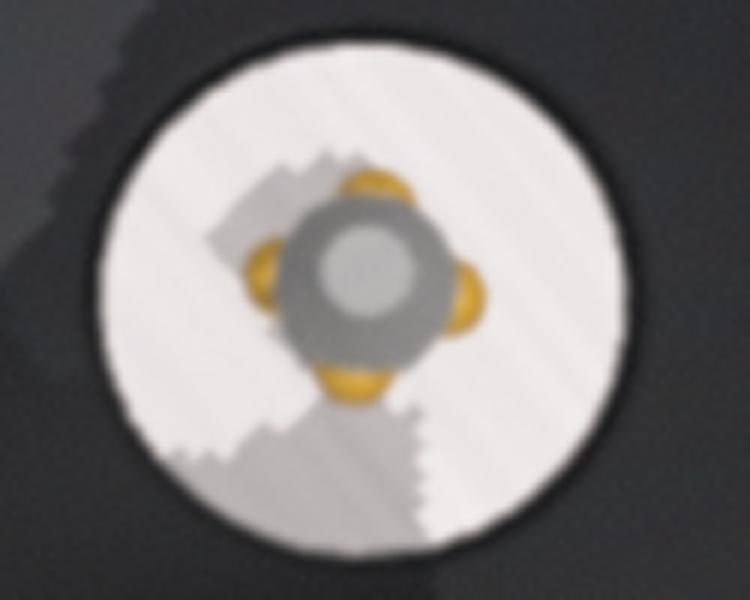

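```bash
python3 -c "
from h import *
to([536,208,165],-45)
"
```

```text
t 9.83 pos [508.9 185.1 193.3] rot [ 3.1398e+00  2.0000e-03 -7.8230e-01] F [ 0.3  0.4 -1.2] op 0.432
shift [0.0031, -0.0354, 0.0283] turn [0.0018, 0.002, 0.0031]
```

Call:
send_rows(plan=[[[0.001,-0.012,0.01],[0,0,0],-1],[[0.002,-0.024,0.02],[0.002,0.002,0.003],-1],[[0.003,-0.0354,0.028],[0.002,0.002,0.003],-1],[[0.003,-0.0354,0.028],[0.002,0.002,0.003],-1],[[0.003,-0.0354,0.028],[0.002,0.002,0.003],-1]], squeeze=80)

```text
clock: 10.25
eef_pos: [535.8, 207.4, 164.9]
tcp_rot: [3.141, 0.0, -0.786]
contact_force: [-0.4, 0.8, -0.5]
opening: 0.429
```

Call:
send_rows(plan=[[[0,0,0],[0,0,0],-1],[[0,0,0],[0,0,0],-1],[[0,0,0],[0,0,0],-1],[[0,0,0],[0,0,0],-1],[[0,0,0],[0,0,0],-1]], squeeze=80)

```text
clock: 10.67
eef_pos: [535.8, 207.3, 165.3]
tcp_rot: [3.141, 0.0, -0.786]
contact_force: [-0.6, -0.5, -0.3]
opening: 0.43
```

Run:
```python
from h import *
import pickle
to([572,244,165],-45)
c=cam('wrist'); f=viewer.grab_frame('wrist')[:,:,::-1].copy();cv2.imwrite('pics/w10.png',f)
pickle.dump((c,status.sense()),open('c10.pkl','wb'))
g=cv2.cvtColor(f,cv2.COLOR_BGR2GRAY)
u0=proj('wrist',[574.3,246.2,94],c);pts=[];print(u0)
for a in np.linspace(0,2*np.pi,180,endpoint=False):
    rr=np.arange(30,75,.5); v=cv2.remap(g,(u0[0]+rr*np.cos(a)).astype(np.float32)[None],(u0[1]+rr*np.sin(a)).astype(np.float32)[None],cv2.INTER_LINEAR)[0].astype(float)
    d=np.diff(v); i=d.argmin()
    if d[i]<-8: pts.append((u0[0]+(rr[i]+.25)*np.cos(a),u0[1]+(rr[i]+.25)*np.sin(a)))
W=np.array([atz('wrist',p,94,c)[:2] for p in pts])
from scipy.optimize import least_squares
r=least_squares(lambda q:np.hypot(W[:,0]-q[0],W[:,1]-q[1])-q[2],[574,246,25],loss='soft_l1')
print(len(W),r.x,proj('wrist',[r.x[0],r.x[1],118],c))
```

```text
t 10.67 pos [535.8 207.3 165.3] rot [ 3.1411e+00  2.0000e-04 -7.8600e-01] F [-0.6 -0.5 -0.3] op 0.43
shift [-0.0004, -0.0516, 0.0002] turn [0.0005, 0.0002, -0.0006]
[323.5117476  161.83878865]
180 [574.5300471  246.38447883  25.3676846 ] [323.53366012 165.39130596]
```

View pics/w10.png

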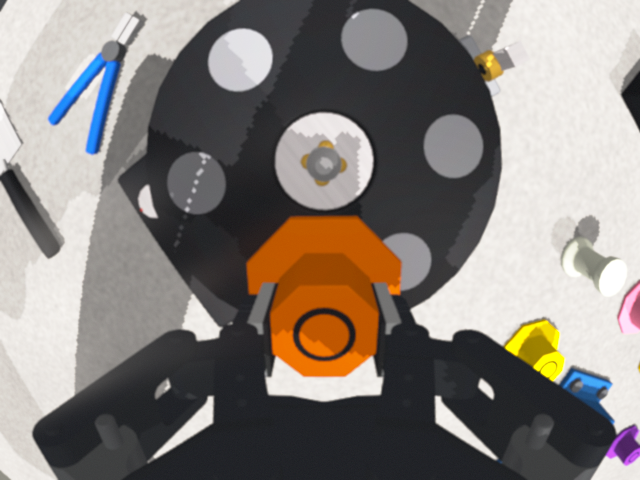

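Call:
send_rows(plan=[[[0,-0.02,0],[0,0,0],-1],[[0,-0.04,0],[0,0,0],-1],[[0,-0.0515,0],[0,0,0],-1],[[0,-0.0515,0.006],[0,0,0],-1],[[0,-0.0515,0.012],[0,0,0],-1]], squeeze=100)

```text
clock: 11.13
eef_pos: [572.1, 243.8, 152.6]
tcp_rot: [3.141, 0.0, -0.785]
contact_force: [-0.1, -0.7, -1.3]
opening: 0.425
```

Run:
```python
from h import *
to([572.3,244.2,140],-45)
f=viewer.grab_frame('side');cv2.imwrite('pics/s11.png',cv2.resize(f[230:370,200:380],None,fx=4,fy=4,interpolation=cv2.INTER_CUBIC)[:,:,::-1])
```

```text
t 11.13 pos [572.1 243.8 152.6] rot [ 3.1409e+00  2.0000e-04 -7.8530e-01] F [-0.1 -0.7 -1.3] op 0.425
shift [-0.0001, -0.0005, 0.0126] turn [0.0007, 0.0002, 0.0001]
```

View pics/s11.png

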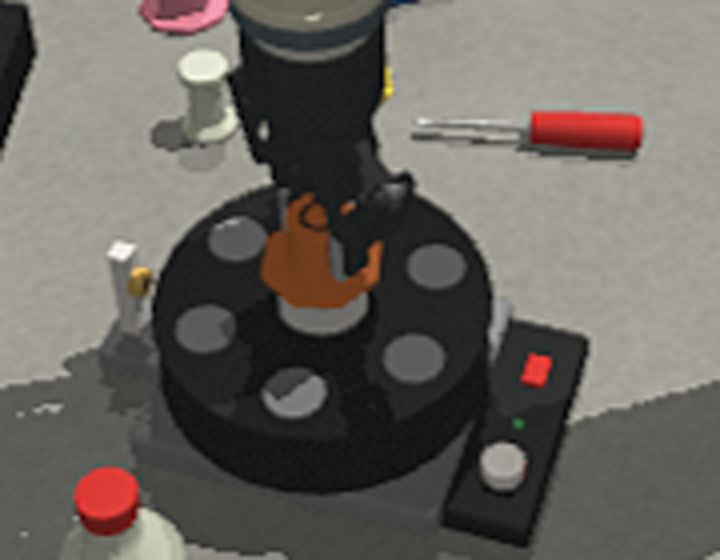

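The cap hangs centred over the hub, and the flange is about level with the stud tip. I descend gently.

Call:
send_rows(plan=[[[0,-0.0005,0.003],[0,0,0],-1],[[0,-0.0005,0.006],[0,0,0],-1],[[0,-0.0005,0.009],[0,0,0],-1],[[0,-0.0005,0.011],[0,0,0],-1],[[0,-0.0005,0.012],[0,0,0],-1]], squeeze=100)

```text
clock: 11.6
eef_pos: [570.9, 243.1, 138.7]
tcp_rot: [3.138, 0.001, -0.786]
contact_force: [0.1, -0.0, 0.2]
opening: 0.428
```

Call:
send_rows(plan=[[[0,0,0.001],[0,0,0],-1],[[0,0,0.002],[0,0,0],-1],[[0,0,0.003],[0,0,0],-1],[[0,0,0.004],[0,0,0],-1],[[0,0,0.004],[0,0,0],-1]], squeeze=100)

```text
clock: 12.02
eef_pos: [571.6, 243.5, 135.2]
tcp_rot: [3.14, 0.001, -0.786]
contact_force: [2.5, 1.6, 1.9]
opening: 0.428
```

Call:
send_rows(plan=[[[0,-0.0005,0.001],[0,0,0],-1],[[0,-0.0007,0.002],[0,0,0],-1],[[0,-0.0007,0.003],[0,0,0],-1],[[0,-0.0007,0.004],[0,0,0],-1],[[0,-0.0007,0.005],[0,0,0],-1]], squeeze=100)

```text
clock: 12.43
eef_pos: [572.6, 244.3, 131.4]
tcp_rot: [3.141, 0.0, -0.786]
contact_force: [0.4, 0.1, 3.6]
opening: 0.424
```

Run:
```python
from h import *
to([572.3,244.2,124],-45)
```

```text
t 12.43 pos [572.6 244.3 131.4] rot [ 3.1412e+00  2.0000e-04 -7.8580e-01] F [0.4 0.1 3.6] op 0.424
shift [-0.0002, 0.0003, 0.0074] turn [0.0004, 0.0002, -0.0004]
```

Call:
send_rows(plan=[[[0,0,0.001],[0,0,0],-1],[[0,0,0.002],[0,0,0],-1],[[0,0,0.003],[0,0,0],-1],[[0,0,0.004],[0,0,0],-1],[[0,0,0.005],[0,0,0],-1]], squeeze=100)

```text
clock: 12.85
eef_pos: [572.3, 244.1, 125.5]
tcp_rot: [3.14, 0.001, -0.786]
contact_force: [0.9, 1.0, -1.0]
opening: 0.424
```

Call:
send_rows(plan=[[[0,0,0.001],[0,0,0],-1],[[0,0,0.001],[0,0,0],-1],[[0,0,0.001],[0,0,0],-1],[[0,0,0.001],[0,0,0],-1],[[0,0,0.001],[0,0,0],-1]], squeeze=100)

```text
clock: 13.27
eef_pos: [572.1, 244.0, 124.5]
tcp_rot: [3.14, 0.001, -0.786]
contact_force: [-0.4, -0.1, 2.7]
opening: 0.428
```

Call:
send_rows(plan=[[[0,0,0.001],[0,0,0],-1],[[0,0,0.0015],[0,0,0],-1],[[0,0,0.002],[0,0,0],-1],[[0,0,0.002],[0,0,0],-1],[[0,0,0.002],[0,0,0],-1]], squeeze=100)

```text
clock: 13.68
eef_pos: [572.1, 244.1, 124.4]
tcp_rot: [3.14, 0.001, -0.786]
contact_force: [-6.1, -2.8, 19.5]
opening: 0.424
```

Run:
```python
from h import *
to([572.3,244.2,124],-45)
```

```text
t 13.68 pos [572.1 244.1 124.4] rot [ 3.1402e+00  6.0000e-04 -7.8580e-01] F [-6.1 -2.8 19.5] op 0.424
shift [0.0, -0.0002, 0.0004] turn [0.0014, 0.0006, -0.0004]
```

Call:
send_rows(plan=[[[0,0,0.0013],[0,0,0],-1],[[0,0,0.0013],[0,0,0],-1],[[0,0,0.0013],[0,0,0],-1],[[0,0,0.0013],[0,0,0],-1],[[0,0,0.0013],[0,0,0],-1]], squeeze=100)

```text
clock: 14.1
eef_pos: [572.1, 244.0, 124.4]
tcp_rot: [3.14, 0.001, -0.786]
contact_force: [-4.4, -1.9, 14.1]
opening: 0.429
```

Run:
```python
from h import *
to([572.3,244.2,124],-45)
f=viewer.grab_frame('side');cv2.imwrite('pics/s12.png',cv2.resize(f[180:370,200:380],None,fx=3.1,fy=3.1,interpolation=cv2.INTER_CUBIC)[:,:,::-1])
f=viewer.grab_frame('wrist');cv2.imwrite('pics/w12.png',f[:,:,::-1])
print(status.sense()["contact_force"])
```

```text
t 14.1 pos [572.1 244.  124.4] rot [ 3.1404e+00  7.0000e-04 -7.8590e-01] F [-4.4 -1.9 14.1] op 0.429
shift [0.0, -0.0002, 0.0004] turn [0.0012, 0.0007, -0.0005]
[-5.12954814 -2.65763429 15.36817599]
```

View pics/s12.png

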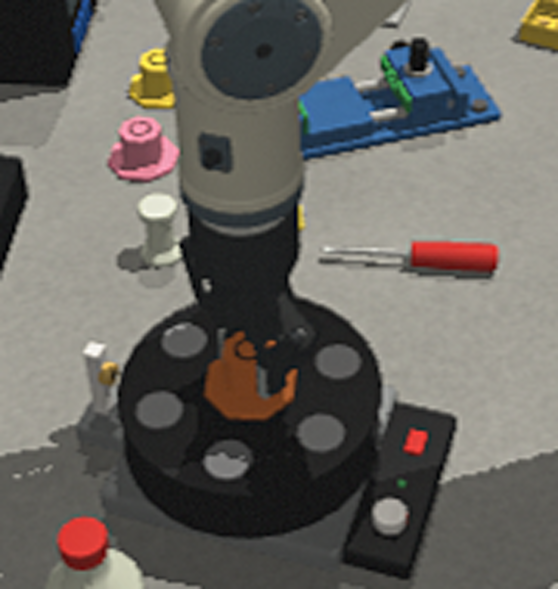

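View pics/w12.png

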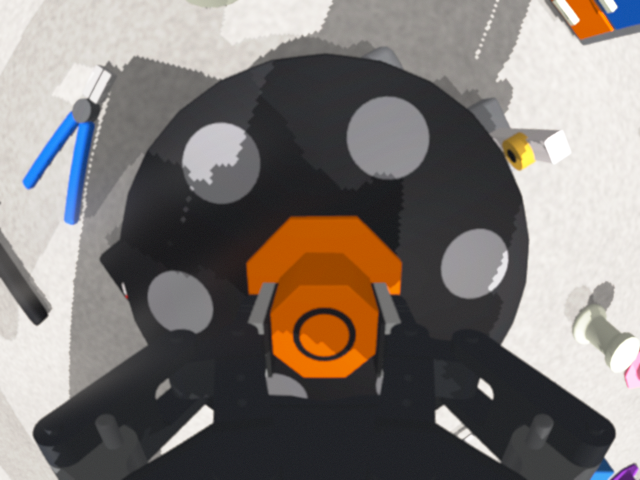

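The ring is still at (324,333), so the cap has not slipped in the fingers. The flange covers the white hub and sits flat on the spool. The TCP is 64 mm above its height at the vise grasp, exactly the bed-to-spool difference, and the motion stops rigidly there. The push is about 14 N.

Run:
```python
from rig import job,status
print(job.sign_off()); print(status.sense()["contact_force"],status.sense()["eef_pos"])
```

```text
the job is handed in; nothing more can be done
None
the job is handed in; nothing more can be done
```

I pulled the vise jaw about 36 mm open by its knob, lifted the orange cap out and pressed it onto the spindle. It went past the spring balls and down to a rigid stop. I then handed the job in at about 14 s with the cap still gripped and pressed. The sign-off gave no verdict.

**Last checks:**
- **Height:** the tool sat at z = 124.4 mm, 64 mm above where it gripped the cap. That puts the cap's underside at about z = 94 mm, which is the spool face.
- **Grip:** the cap's ring was at the same wrist-camera pixel as before, about (324, 333), so it had not slipped in the fingers.
- **Position:** the cap's axis came out within about 1 mm of the spindle position I measured with the wrist camera. The tool was upright to about 0.001 rad.
- **Other things:** the vise was still open, and the things beside the winder looked undisturbed in the last pictures.

**What was off or not seen:**
- **Press force:** it was about 14–15 N down with about 5 N sideways, rather than the suggested 10 N.
- **Click:** I inferred it from the force falling away and the travel. I did not record the 12 N peak.
- **Spindle position:** the fixed cameras put it 2–4 mm from the wrist camera's estimate. I used the wrist camera's.

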